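# Push the adapter tube gently onto the microscope camera

## Task

Lay the adapter tube from the foam saddle onto the jig's two rods with its open end towards the camera, still clear of the spigot, and let go of it. Then push it along the rods onto the spigot until it meets the sprung seat ring hidden inside the camera's collar, whose depth differs each time, and keep a light push of about 8 N on it for a second, never pressing it against the camera with more than 15 N. Withdraw slowly so that the tube stays on the spigot with its end inside the collar, and leave the other things on the bench where they are.

Things in the scene. Friction and masses are not known exactly. Their poses are not given: they have to be found in the camera images.
- tube: aluminium adapter tube lying on its side, 100 mm long, 50 mm outside and 40 mm inside diameter, about 0.18 kg; its far end is open, its near end closed by a flat black cap (8 mm thick). Origin on its axis at mid-length; its x axis runs along the tube from the cap to the open end
- tube_mouth (a point): centre of the tube's open end, 50 mm along +x from the tube's origin
- tube_cap (a point): centre of the outer face of the tube's black cap, 50 mm along -x from the tube's origin
- saddle: white foam saddle fixed to the bench, 130 x 85 x 24 mm with two low ridges on which the tube lies at the start, the tube's axis 48 mm above the bench; origin under its centre, x along the ridges
- jig: assembly jig fixed to the bench: base plate 360 x 100 x 12 mm with two level steel rods (12 mm diameter, axes 38 mm apart, tops 57 mm above the bench) along x from -130 to +70 mm. The tube lies between the rods as in a cradle, its axis 75 mm above the bench, in line with the spigot. The camera stands at the +x end. Origin on the bench under the rods, x level along the rods towards the camera
- port: the camera, fixed to the jig, same origin and axes as jig: blue and black 80 mm block from x = 115 mm on, top 115 mm above the bench; on its near face a black collar, 72 mm outside and 58 mm inside diameter, x = 75 to 115 mm, and inside it a coaxial steel spigot, 36 mm diameter, reaching out to x = 45 mm
- spigot_tip (a point): centre of the spigot's free end, at x = 45 mm of the jig, 75 mm above the bench; the spigot tapers from 36 to 24 mm diameter over its last 7 mm
- port_mouth (a point): centre of the collar's mouth, at x = 75 mm of the jig, 75 mm above the bench. Inside, out of sight round the spigot, a sprung steel seat ring has its face somewhere 9 to 27 mm beyond the mouth (differs each time); it yields about 1.1 mm per newton. The solid bottom is 40 mm beyond the mouth
- lay (a point): a good place for the tube's middle when laying it on the rods: x = -40 mm, 75 mm above the bench; the tube's open end is then 35 mm short of the spigot's tip
- eyepiece: black eyepiece, stepped round, 44 mm across, 55 mm tall, standing; origin under its centre (bystander)
- objective: steel microscope objective, round, 34 mm across, 55 mm tall, standing; origin under its centre (bystander)
- dish: shallow glass dish, 90 mm across, 15 mm high; origin under its centre (bystander)
- oil: small amber glass bottle with black cap, 36 mm across, 75 mm tall; origin under its centre (bystander)
- slidebox: flat grey slide box, 110 x 85 x 30 mm; origin under its centre (bystander)
- driver: screwdriver, 160 mm long, lying along its x; origin under its centre (bystander)
- jar: glass jar with white lid, 56 mm across, 70 mm tall; origin under its centre (bystander)
Mind the look-alikes: they are no part of the job. What is shaped like the tube but purple is not meant.

How it is judged (in metres and radians):
On the way, in this order (a step that is already met when the one before it is completed fails the run):
1. the tube lies on the rods, its open end towards the camera and still clear of the spigot, and is let go (y of tube in the frame of jig between -0.006 and 0.006 m and z of tube in the frame of jig between 0.068 and 0.082 m and angle between the x axis of tube and the x axis of jig, either way round below 0.1 rad and x of tube_mouth in the frame of jig between -0.03 and 0.043 m and contact force between the fingers and tube below 0.1 N and linear speed of tube below 0.03 m/s), for 0.2 s.
2. the tube, on the spigot and inside the collar, is kept pressed against the camera's seat ring with 2.5 to 13 N for half a second (y of tube in the frame of jig between -0.006 and 0.006 m and z of tube in the frame of jig between 0.068 and 0.082 m and angle between the x axis of tube and the x axis of jig, either way round below 0.1 rad and x of tube_mouth in the frame of jig above 0.08 m and contact force between tube and port between 2.5 and 13 N), for 0.5 s.
At the end, for the whole second after the job is handed in: The tube is released and at rest on the rods and the spigot, its open end at least 4 mm inside the collar's mouth, its axis within 6 mm and 0.1 rad of the spigot's (7 mm in height) (y of tube in the frame of jig between -0.006 and 0.006 m and z of tube in the frame of jig between 0.068 and 0.082 m and angle between the x axis of tube and the x axis of jig, either way round below 0.1 rad and x of tube_mouth in the frame of jig above 0.079 m and contact force between the fingers and tube below 0.1 N and linear speed of tube below 0.01 m/s); the robot touches nothing.
It fails at once if the tube is pressed against the camera (spigot, collar or seat ring) with more than 15 N (contact force between tube and port above 15 N).
It fails at once if a bystander is moved more than 20 mm (distance of any of eyepiece, objective, dish, oil, slidebox, driver, jar from where it was at the start of the episode above 0.02 m).
It also fails if it takes over 64 s, if anything falls off the work surface, if the arm or the gripper's body presses on something with over 40 N, if the wrist force passes 120 N, or if a joint passes its speed limit or range.

## Robot

A 7-joint arm with a two-finger parallel gripper is mounted at the origin on the work surface. World frame = base frame: x ahead of the robot, y to its left, z up, the work surface at z = 0. Lengths are in mm, angles in degrees, forces in N, time in s.
With the tool pointing down it reaches from about 350 to 775 mm from the base axis. Payload 3.1 kg.
Tool frame: the origin (TCP) lies at the very end of the fingers, on their centre line; the grasp point (between the pads) lies 19 mm behind it; z points along the fingers, y is the line along which they close (so a half turn about z gives the same grasp; the last joint's range is limited). The gripper opens to 85 mm and grips with 20 to 120 N. Pads are 22 mm wide; open, the fingers measure 114 mm over their backs; the gripper's body (76 mm by 85 mm) begins 54 mm behind the grasp point. The pads swing forward as they close: fully open they stand 13 mm farther back than shut.
Start: joints at [-66.675, 17.813, 0.802, 86.603, -0.252, 75.585, -1.558], TCP at [238.613, 495.561, 231.304] pointing down, gripper open.
Joint ranges: [-154.91, 154.91], [-16.99, 109.72], [-72.82, 74.43], [7.12, 147.25], [-82.49, 262.49], [11.32, 116.49], [-174.64, 174.64]. Speed limits (degrees/s): [159.86, 159.86, 180, 180, 180, 180, 180].

## Interface

Orientations are given as a 3x3 rotation matrix whose columns are the frame's x, y, z axes.
In Python, from plant import r gives the robot as it stands.
- The arm moves only by the tool arm_command, never from a script. Its argument "steps" is a list of rows, each a list of 3 entries, a list of its own where there are three numbers: the closure, from -1 (fully open) to 1 (shut), then the shift along the tool's x, y, z each as a share of 0.02 m, from -1 to 1, then the turn about the tool's z as a share of 6 degrees, from -1 to 1. In form: [[grip, [dx, dy, dz], twist], ...]. A call has 1 to 5 rows; each row shifts and turns the commanded pose from where the row before left it, along the tool's axes as they then stand; what a row does not reach is not made up. A row lasts 1/12 s, in which the tool goes at most 41.7 mm and 7.16 degrees, less where a joint would pass 70% of its speed; a pose out of reach is approached as far as the arm can. A call with a number of a shift or a turn outside -1 to 1 is refused whole. A call with a gripper value outside its range is refused whole. The fingers move at their own pace and stop on an object; "grip_force" is the grip in N (left out, the last holds). Time passes only in rows, so rows that do not move let the fingers close. It gives the time, the measured TCP pose, the force, the opening and the grip force at its end, in the units of the state.
- r.read_state(): the state, without advancing time (a new reading comes with each control period).
- r.get_image(name): name is "side" or "top" or "wrist"; returns a dict with "pixels" (400x640x3 uint8, red, green, blue), "depth" (400x640 float32, mm along the optical axis (not along the pixel's ray), 0 where there is no reading), "fovy" (degrees; the focal length in pixels is half the picture's height over the tangent of half this angle, whatever the lens; pixels are square), "cx", "cy" (the principal point, pixels), "k1" (the pictures are not rectified: a ray, as slopes to the right and down, at radius r is drawn at 1 + k1 r^2 times it, then the intrinsics apply), "R" (3x3) and "t" (3): a world point X has camera coordinates R X + t. Camera axes: x right, y down, z forward; pixel columns grow to the right and rows downward; lengths in mm; the calibration is good to about 2 mm. A picture is of the moment at which its call begins.
- r.hand_in(): hands the job in; it is judged then, once.
The state is a dict: "time": time; "joints": joint angles; "joint_velocities": joint speeds; "joint_torque": joint torques, N m; "tool_pos": TCP position; "ee_rot": TCP orientation; "wrist_force": force on the tool from outside, world axes, zero at the start; "moment": the same for the moment, N m; "finger_gap": finger opening in mm; "finger_force": force on a finger pad.
Only numpy, scipy, OpenCV 4.12 (cv2) and the standard library are available. Lean on these libraries where they do the work, as an engineer would, in place of code of your own. Each camera call takes 0.05 s, during which the arm holds its last target. There are 200 camera calls.

## Working session

There is one attempt and no reset: what is moved stays moved. The work goes in short steps, Python scripts to look and compute and a tool call to move; the robot and the scene stay as the last step left them, time stands still between calls to the robot, and variables do not carry over. Pictures are saved under pics/ and viewed, at most 10 in all, crops included, and the job is handed in when it is done.

Besides the shell and the picture viewer there is one more tool, called after ">>>" as a command line: name --argument value ..., lists and objects as JSON in quotes. arm_command: Moves the arm, as the interface text tells. Its arguments: {"type":"object","properties":{"steps":{"type":"array"},"grip_force":{"type":"number"}},"required":["steps"]}

```bash
ls; mkdir -p pics; cat > h.py <<'E'
import numpy as np, cv2
from plant import r
def grab(n):
    d=r.get_image(n); np.savez('pics/'+n+'.npz',**d); return d
def load(n): return dict(np.load('pics/'+n+'.npz'))
def K(d):
    f=200/np.tan(np.radians(float(d['fovy']))/2); return np.array([[f,0,float(d['cx'])],[0,f,float(d['cy'])],[0,0,1]])
def slopes(d,uv):
    uv=np.array(uv,float).reshape(-1,1,2)
    # forward model: drawn = s*(1+k1 r^2)
    return cv2.undistortPoints(uv,K(d),np.array([float(d['k1']),0,0,0,0])).reshape(-1,2)
def ray(d,uv):
    s=slopes(d,uv); v=np.c_[s,np.ones(len(s))]@d['R']; return -d['R'].T@d['t'],v
def onz(d,uv,z):
    c,v=ray(d,uv); return c+v*((z-c[2])/v[:,2])[:,None]
def proj(d,X):
    return cv2.projectPoints(np.array(X,float).reshape(-1,3),cv2.Rodrigues(d['R'])[0],d['t'].astype(float),K(d),np.array([float(d['k1']),0,0,0,0]))[0].reshape(-1,2)
def cloud(d):
    v,u=np.mgrid[:400,:640]; s=slopes(d,np.c_[u.ravel(),v.ravel()]); z=d['depth'].ravel()
    X=(np.c_[s,np.ones(len(s))]*z[:,None]-d['t'])@d['R']; X[z==0]=np.nan
    return X.reshape(400,640,3)
E
python3 - <<'E'
from h import *
s=r.read_state(); print({k:np.round(v,2) for k,v in s.items()})
for n in('side','top'):
    d=grab(n); cv2.imwrite(f'pics/{n}.png',d['pixels'][:,:,::-1]); print(n,d['fovy'],d['k1'],np.round(-d['R'].T@d['t']),(d['depth']>0).mean())
E
```

```text
pics
{'time': np.float64(0.0), 'joints': array([-66.68,  17.86,   0.8 ,  86.69,  -0.25,  75.58,  -1.56]), 'joint_velocities': array([ 0.09, -0.02,  0.02,  0.02,  0.06,  0.09,  0.05]), 'joint_torque': array([-0.000e+00, -3.799e+01,  1.500e-01, -2.306e+01,  1.000e-02,
        1.000e-02,  0.000e+00]), 'tool_pos': array([238.33, 494.86, 230.22]), 'ee_rot': array([[-0.9 ,  0.43, -0.  ],
       [ 0.43,  0.9 , -0.  ],
       [-0.  , -0.  , -1.  ]]), 'wrist_force': array([0.85, 0.55, 0.16]), 'moment': array([-0.02,  0.  , -0.05]), 'finger_force': np.float64(0.0), 'finger_gap': np.float64(85.48)}
side 44.24246202976678 -0.08298420505678952 [367. 867. 940.] 0.99598046875
top 47.448468303778085 -0.11760925381510681 [ 380.  -22. 1274.] 0.99591796875
```

View pics/top.png

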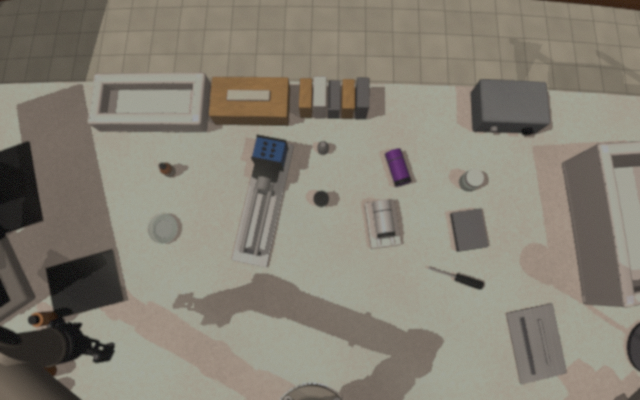

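View pics/side.png

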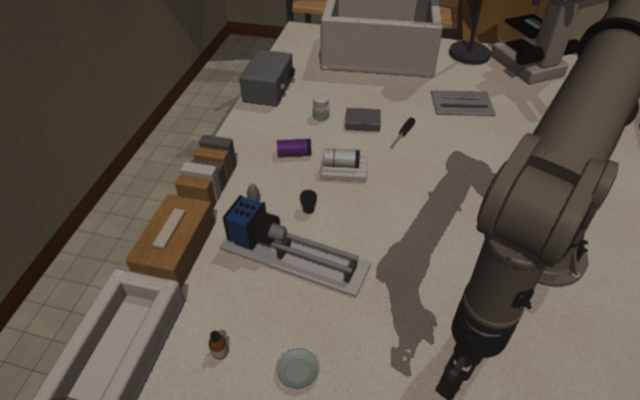

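The top view shows two tube-shaped candidates: a silver one at (383,219) on the white saddle, and a purple one at (398,167). The silver one fits, since it is aluminium with a black cap and lies on the foam. The jig is at (262,200), with the blue camera at (268,150). I'll confirm in an enlarged crop.

```bash
python3 - <<'E'
from h import *
d=load('top'); p=d['pixels'][:,:,::-1]
a=cv2.resize(p[185:265,345:425],(400,400),interpolation=cv2.INTER_CUBIC); b=cv2.resize(p[130:270,225:305],(343,600),interpolation=cv2.INTER_CUBIC)
s=load('side')['pixels'][:,:,::-1]
c=cv2.resize(s[140:190,310:380],(400,200)[0:2])
o=np.zeros((600,743,3),np.uint8); o[:400,:400]=a; o[400:,:400]=c; o[:,400:]=b
cv2.imwrite('pics/crop.png',np.clip(o*1.5,0,255).astype(np.uint8))
X=cloud(d)
for y in range(190,252,4): print(y,[f"{X[y,x,0]:.0f},{X[y,x,1]:.0f},{X[y,x,2]:.0f}" for x in range(362,406,4)])
E
```

```text
190 ['643,-127,-2', '642,-138,2', '644,-150,-5', '643,-161,-1', '644,-173,-2', '645,-184,-4', '643,-195,5', '645,-207,-2', '644,-218,1', '645,-230,1', '645,-241,-0']
194 ['631,-127,-1', '632,-138,-3', '631,-149,1', '632,-161,-3', '632,-172,2', '632,-184,-0', '633,-196,-2', '632,-206,3', '633,-218,1', '633,-229,3', '633,-241,1']
198 ['619,-127,2', '619,-138,1', '620,-150,1', '620,-161,-2', '620,-172,1', '620,-183,3', '621,-196,-3', '621,-206,2', '621,-218,2', '621,-229,2', '621,-241,3']
202 ['608,-127,-2', '607,-138,3', '604,-148,21', '597,-154,65', '596,-164,70', '597,-175,69', '597,-186,69', '599,-198,58', '605,-214,24', '610,-230,-1', '610,-241,2']
206 ['596,-127,2', '592,-136,24', '593,-147,24', '587,-155,56', '586,-164,68', '585,-174,75', '585,-185,74', '587,-197,64', '594,-214,24', '599,-230,-1', '599,-241,-1']
210 ['584,-127,3', '582,-137,20', '581,-147,25', '576,-155,56', '574,-164,71', '574,-174,75', '574,-185,73', '576,-197,64', '583,-215,22', '587,-230,-2', '588,-242,-4']
214 ['573,-127,-2', '570,-137,21', '570,-147,25', '566,-155,54', '564,-164,69', '563,-175,72', '564,-18
[... 877 characters left out ...]
6', '516,-225,24', '519,-240,1']
238 ['505,-128,-0', '505,-139,-2', '503,-148,22', '503,-159,26', '500,-166,62', '501,-177,55', '503,-191,35', '505,-204,21', '504,-213,33', '505,-226,23', '508,-241,-1']
242 ['494,-128,-3', '494,-139,2', '492,-148,22', '492,-159,26', '492,-170,27', '493,-181,23', '493,-192,27', '494,-204,21', '493,-214,28', '494,-226,23', '496,-241,1']
246 ['482,-128,1', '483,-139,2', '482,-150,7', '481,-159,22', '481,-170,29', '482,-181,24', '482,-193,22', '484,-207,-1', '484,-217,5', '485,-229,2', '485,-240,1']
250 ['472,-129,-3', '472,-139,1', '472,-151,-0', '472,-162,-1', '472,-173,-2', '472,-184,3', '473,-196,-3', '473,-207,2', '473,-218,3', '474,-229,-1', '474,-241,-2']
```

View pics/crop.png

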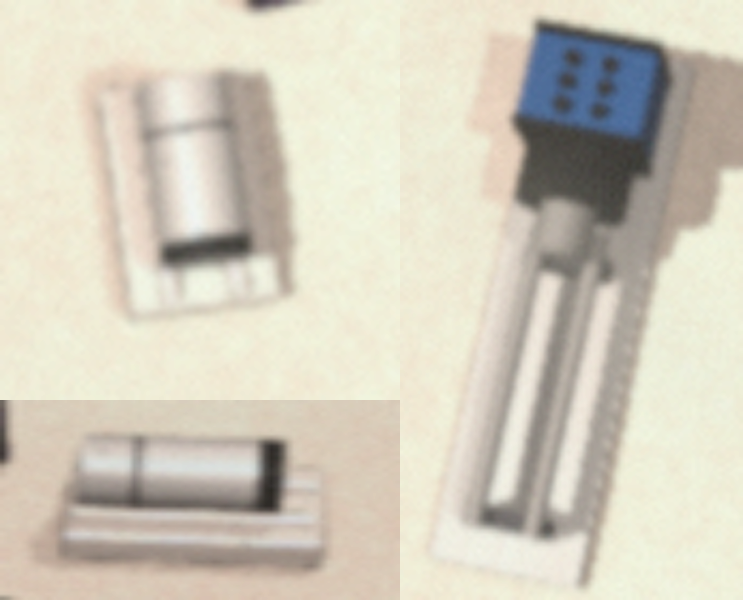

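The crop confirms it: the silver tube lies on the white saddle with its black cap at the low-x end (crop 205,245) and its open end up. The jig has its rods running up to the camera. Next I'll measure both.

```bash
cat > m.py <<'E'
from h import *
d=load('top'); X=cloud(d); x,y,z=np.moveaxis(X,2,0)
def rect(m,h,name):
    c=max(cv2.findContours(m.astype(np.uint8),0,cv2.CHAIN_APPROX_NONE)[0],key=cv2.contourArea)
    W=onz(d,c[:,0,:],h)[:,:2].astype(np.float32); q=cv2.minAreaRect(W); print(name,np.round(q[0],1),np.round(q[1],1),round(q[2],1)); return q
def line(P,name,ks=0):
    for _ in range(3):
        c=P.mean(0); u=np.linalg.svd(P-c,full_matrices=False)[2][0]; u*=np.sign(u[0]); e=np.abs((P-c)@[-u[1],u[0]])
    t=(P-c)@u; print(name,'c',np.round(c,1),'ang',round(np.degrees(np.arctan2(u[1],u[0])),2),'ext',np.round([np.percentile(t,1),np.percentile(t,99)],1),'w',round(2*np.percentile(e,98),1)); return c,u
reg=(x>470)&(x<625)&(y<-120)&(y>-235)
t=reg&(z>64)&(x<605); line(X[t][:,:2],'tube top strip')
rect(reg&(z>12),24,'saddle')
hsv=cv2.cvtColor(d['pixels'],cv2.COLOR_RGB2HSV); 
H,S,V=np.moveaxis(hsv,2,0)
jr=(y>60)&(y<260)&(x>420)&(x<800)
blue=(H>95)&(H<130)&(S>100)&(V>60)&jr
rect(blue&(z>100),115,'blue')
rect(jr&(z>100),115,'block depth')
rect(jr&(z>6)&(z<200),12,'all jig')
rods=jr&(z>40)&(z<66)&(x<620); line(X[rods][:,:2],'rods')
# side camera too
d2=load('side'); Y=cloud(d2)
a=Y.reshape(-1,3); a=a[~np.isnan(a[:,0])]
k=(a[:,0]>500)&(a[:,0]<610)&(a[:,1]<-140)&(a[:,1]>-220)&(a[:,2]>66); line(a[k][:,:2],'tube side cam top')
k=(a[:,0]>500)&(a[:,0]<800)&(a[:,1]>60)&(a[:,1]<260)&(a[:,2]>108); q=cv2.minAreaRect(a[k][:,:2].astype(np.float32)); print('block side',q)
k=(a[:,0]>420)&(a[:,0]<620)&(a[:,1]>60)&(a[:,1]<260)&(a[:,2]>50)&(a[:,2]<62); line(a[k][:,:2],'rods side')
E
python3 m.py
```

```text
tube top strip c [ 551.6 -181.6] ang 9.83 ext [-48.6  49.4] w 40.1
saddle [ 544.3 -182.3] [131.6  86.5] 8.6
blue [723.1 130.2] [74.7 53.7] 80.3
block depth [703.  134.9] [ 83.7 111.6] 80.0
all jig [608.2 158.7] [114.2 368.3] 80.1
rods c [528.8 166.2] ang -11.64 ext [-78.2  93.7] w 52.2
tube side cam top c [ 553.3 -175.7] ang 7.03 ext [-49.8  47.8] w 39.9
block side ((704.427001953125, 135.08871459960938), (83.98124694824219, 109.09552001953125), 80.24919128417969)
rods side c [533.2 168.9] ang -11.18 ext [-83.1  87.6] w 51.5
```

>>> arm_command --steps '[[-1,[0,0,0],-0.9],[-1,[0,0,0],-0.9],[-1,[0,0,0],-0.8]]'

```text
time: 0.35
tool_pos: [238.4, 495.1, 230.6]
ee_rot: [[-0.985, 0.171, -0.001], [0.171, 0.985, -0.001], [0.0, -0.001, -1.0]]
wrist_force: [0.2, 0.7, -0.2]
finger_gap: 85.5
finger_force: 0.0
```

>>> arm_command --steps '[[-1,[-0.95,-0.75,0],0],[-1,[-0.95,-0.75,0],0],[-1,[-0.95,-0.75,0],0],[-1,[-0.95,-0.75,0],0],[-1,[-0.95,-0.75,0],0]]'

```text
time: 0.77
tool_pos: [319.4, 403.8, 230.7]
ee_rot: [[-0.985, 0.175, -0.001], [0.175, 0.985, -0.001], [0.0, -0.001, -1.0]]
wrist_force: [-0.2, 0.1, -0.1]
finger_gap: 85.3
finger_force: 0.0
```

>>> arm_command --steps '[[-1,[-0.95,-0.75,0],0],[-1,[-0.95,-0.75,0],0],[-1,[-0.95,-0.75,0],0],[-1,[-0.95,-0.75,0],0],[-1,[-0.95,-0.75,0],0]]'

```text
time: 1.18
tool_pos: [399.6, 313.3, 230.8]
ee_rot: [[-0.984, 0.175, -0.001], [0.175, 0.984, -0.001], [0.001, -0.001, -1.0]]
wrist_force: [-1.5, 0.6, -0.2]
finger_gap: 85.2
finger_force: 0.0
```

>>> arm_command --steps '[[-1,[-0.95,-0.75,0],0],[-1,[-0.95,-0.75,0],0],[-1,[-0.95,-0.75,0],0],[-1,[-0.95,-0.75,0],0],[-1,[0,0,0],0]]'

```text
time: 1.6
tool_pos: [467.4, 235.7, 230.9]
ee_rot: [[-0.983, 0.185, 0.002], [0.185, 0.983, -0.005], [-0.003, -0.004, -1.0]]
wrist_force: [0.0, -1.2, 0.3]
finger_gap: 85.2
finger_force: 0.0
```

```bash
python3 - <<'E'
from h import *
d=grab('wrist'); cv2.imwrite('pics/w1.png',d['pixels'][:,:,::-1]); print(np.round(d['R'],2),np.round(-d['R'].T@d['t'])); s=r.read_state(); print(s['tool_pos'],s['ee_rot'],s['joints'],s['time'],s['wrist_force'])
E
```

```text
[[ 0.19  0.98 -0.  ]
 [ 0.95 -0.18  0.27]
 [ 0.27 -0.05 -0.96]] [400. 249. 374.]
[465.41952447 238.50657062 230.80539232] [[-9.83252266e-01  1.82249688e-01  1.81127336e-04]
 [ 1.82248805e-01  9.83249777e-01 -2.29130404e-03]
 [-5.95682859e-04 -2.21991965e-03 -9.99997359e-01]] [-37.35259801  14.66863113  10.35055092  91.10321562  -2.57994492
  74.52285741  52.8578992 ] 1.65 [-0.50019654 -0.20669663 -0.05283283]
```

View pics/w1.png

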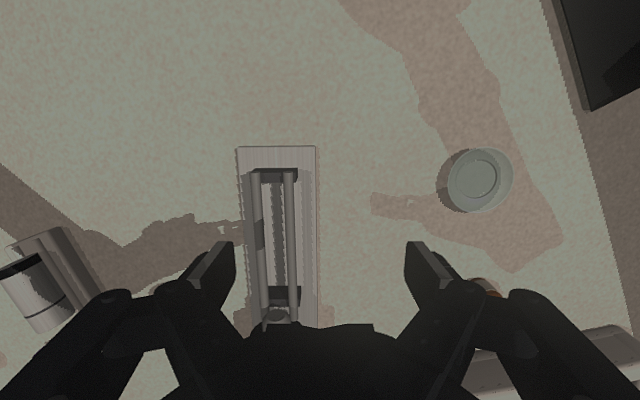

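The wrist view shows the jig's near end, with plate corners at (237,147) and (317,147), the rods starting at row ~172 and the spigot tip at about (275,312). I'll refine the jig pose from this.

```bash
cat > j.py <<'E'
from h import *
d=load('wrist'); X=cloud(d); P=X.reshape(-1,3); P=P[~np.isnan(P[:,0])]
g=(P[:,0]>380)&(P[:,0]<660)&(P[:,1]>80)&(P[:,1]<280)&(P[:,2]<62)
R=P[g&(P[:,2]>53)]; c=R[:,:2].mean(0)
# plate edges: mask of z>7 & colour-free, contour in image -> lateral edges on z=12
m=((X[:,:,2]>6)&(X[:,:,2]<70)&(X[:,:,0]>380)&(X[:,:,0]<640)&(X[:,:,1]>60)&(X[:,:,1]<280)).astype(np.uint8)
m=cv2.morphologyEx(m,cv2.MORPH_OPEN,np.ones((3,3)))
L=[];Rr=[]
for v in range(155,235,2):
    u=np.flatnonzero(m[v,225:330])+225
    L.append((u[0]-.5,v));Rr.append((u[-1]+.5,v))
def fl(uv):
    W=onz(d,uv,12)[:,:2]; vx,vy,x0,y0=cv2.fitLine(W.astype(np.float32),cv2.DIST_HUBER,0,.01,.01).ravel()
    s=np.sign(vx); return np.array([x0,y0]),np.array([vx,vy])*s
a,b=fl(L),fl(Rr)
for q in(a,b): print('edge',q[0],np.degrees(np.arctan2(q[1][1],q[1][0])))
u=a[1]+b[1]; u/=np.linalg.norm(u); n=np.array([-u[1],u[0]]); print('ang',np.degrees(np.arctan2(u[1],u[0])),'width',(b[0]-a[0])@n,'lat',(a[0]@n+b[0]@n)/2)
top=[]
for w in range(242,314,3):
    v=np.flatnonzero(m[:220,w]); top.append((w,v[0]-.5))
T=onz(d,top,12)[:,:2]@u; print('near end along',np.median(T),T.std())
lat=P[:,:2]@n; al=P[:,:2]@u
lc=(a[0]@n+b[0]@n)/2
k=g&(P[:,2]>54)&(np.abs(lat-lc)<40)
h=np.histogram(lat[k]-lc,bins=np.arange(-34,35,2)); print(dict(zip(h[1][:-1],h[0])))
k2=k&(np.abs(lat-lc)>12); print('rod near end al pct',np.percentile(al[k2],[0.2,1,2]))
for q in np.arange(np.median(T),np.median(T)+50,3):
    kk=(np.abs(al-q)<1.5)&(np.abs(np.abs(lat-lc)-19)<5); print(round(q-np.median(T)),np.round(np.median(P[kk,2]),0),end='; ')
k=(P[:,2]>75)&(P[:,2]<100)&(np.abs(lat-lc)<22)&(P[:,0]<700)&(P[:,0]>500); print('\nspigot al min',np.percentile(al[k],[.5,2]) if k.any() else 0)
d=load('top'); t=onz(d,[[269,152]],115)[0,:2]; print('block',t@u,t@n-lc)
np.savez('jig.npz',u=u,n=n,lc=lc,al0=np.median(T))
dd=load('top');Y=cloud(dd).reshape(-1,3);Y=Y[~np.isnan(Y[:,0])]; ya=Y[:,:2]@u; yl=Y[:,:2]@n-lc
k=(Y[:,2]>105)&(Y[:,2]<130)&(abs(yl)<70)&(ya>500); print('block lat ext',np.percentile(yl[k],[1,99]),'al',np.percentile(ya[k],[1,99]))
for q in range(int(np.median(T))+180,int(np.median(T))+370,5):
    kk=(abs(ya-q)<2.5)&(abs(yl)<7); print(q-int(np.median(T)),np.round(np.median(Y[kk,2])) if kk.any() else '-',end='; ')
E
python3 j.py
```

```text
edge [477.76367 124.98673] -10.324017
edge [500.3289  222.77325] -10.917148
ang -10.620582 width 100.270226 lat 261.03467
near end along 382.7621615597244 0.44542558145828853
{np.int64(-34): np.int64(0), np.int64(-32): np.int64(0), np.int64(-30): np.int64(3), np.int64(-28): np.int64(6), np.int64(-26): np.int64(26), np.int64(-24): np.int64(182), np.int64(-22): np.int64(223), np.int64(-20): np.int64(233), np.int64(-18): np.int64(251), np.int64(-16): np.int64(258), np.int64(-14): np.int64(51), np.int64(-12): np.int64(0), np.int64(-10): np.int64(0), np.int64(-8): np.int64(0), np.int64(-6): np.int64(0), np.int64(-4): np.int64(0), np.int64(-2): np.int64(0), np.int64(0): np.int64(0), np.int64(2): np.int64(0), np.int64(4): np.int64(0), np.int64(6): np.int64(0), np.int64(8): np.int64(0), np.int64(10): np.int64(0), np.int64(12): np.int64(25), np.int64(14): np.int64(192), np.int64(16): np.int64(235), np.int64(18): np.int64(241), np.int64(20): np.int64(247), np.int64(22): np.int64(253), np.int64(24): np.int64(54), np.int64(26): np.int64(2), np.int64(28): np.int64(2), np.int64(30): np.int64(0), np.int64(32): np.int64(0)}
rod near end al pct [409.0084733  410.24388647 411.50877335]
0 1.0; 3 12.0; 6 12.0; 9 13.0; 12 13.0; 15 311.0; 18 312.0; 21 300.0; 24 272.0; 27 251.0; 30 274.0; 33 275.0; 36 265.0; 39 259.0; 42 248.0; 45 56.0; 48 56.0; 
spigot al min [582.81534637 583.13397789]
block 679.3081919215956 -1.611032571996077
block lat ext [-37.70808777  41.65874685] al [614.1217143  720.73803579]
180 12.0; 185 11.0; 190 12.0; 195 12.0; 200 45.0; 205 87.0; 210 91.0; 215 92.0; 220 91.0; 225 93.0; 230 96.0; 235 110.0; 240 110.0; 245 111.0; 250 110.0; 255 110.0; 260 112.0; 265 111.0; 270 111.0; 275 115.0; 280 114.0; 285 115.0; 290 115.0; 295 115.0; 300 117.0; 305 115.0; 310 114.0; 315 116.0; 320 116.0; 325 115.0; 330 114.0; 335 115.0; 340 116.0; 345 -; 350 -; 355 -; 360 -; 365 -;
```

>>> arm_command --steps '[[-1,[0,0,0],-0.8],[-1,[0,0,0],-0.8],[-1,[0,0,0],-0.8],[-1,[0,0,0],-0.8]]'

```text
time: 1.98
tool_pos: [462.4, 243.3, 230.8]
ee_rot: [[-0.986, -0.164, -0.001], [-0.164, 0.986, 0.0], [0.001, 0.0, -1.0]]
wrist_force: [-0.8, -0.5, -0.1]
finger_gap: 85.4
finger_force: 0.0
```

>>> arm_command --steps '[[-1,[0.12,-1,0],0],[-1,[0.12,-1,0],0],[-1,[0.12,-1,0],0],[-1,[0.12,-1,0],0],[-1,[0.12,-1,0],0]]'

```text
time: 2.4
tool_pos: [466.6, 141.9, 230.9]
ee_rot: [[-0.987, -0.16, -0.001], [-0.16, 0.987, 0.001], [0.001, 0.001, -1.0]]
wrist_force: [0.7, 0.4, -0.9]
finger_gap: 85.4
finger_force: 0.0
```

>>> arm_command --steps '[[-1,[0.12,-1,0],0],[-1,[0.12,-1,0],0],[-1,[0.12,-1,0],0],[-1,[0.12,-1,0],0],[-1,[0.12,-1,0],0]]'

```text
time: 2.82
tool_pos: [470.8, 41.4, 231.0]
ee_rot: [[-0.987, -0.16, -0.001], [-0.16, 0.987, 0.001], [0.001, 0.001, -1.0]]
wrist_force: [0.4, -0.0, -0.5]
finger_gap: 85.5
finger_force: 0.0
```

>>> arm_command --steps '[[-1,[0.12,-1,0],0],[-1,[0.12,-1,0],0],[-1,[0.12,-1,0],0],[-1,[0.12,-1,0],0],[-1,[0.12,-1,0],0]]'

```text
time: 3.23
tool_pos: [475.1, -59.1, 231.0]
ee_rot: [[-0.987, -0.16, -0.001], [-0.16, 0.987, 0.001], [0.001, 0.001, -1.0]]
wrist_force: [0.6, -0.3, -0.6]
finger_gap: 85.0
finger_force: 0.0
```

>>> arm_command --steps '[[-1,[0.12,-1,0],0],[-1,[0.12,-1,0],0],[-1,[0.12,-1,0],0],[-1,[0.12,-1,0],0],[-1,[0.12,-1,0],0]]'

```text
time: 3.65
tool_pos: [479.4, -159.7, 230.9]
ee_rot: [[-0.987, -0.16, -0.001], [-0.16, 0.987, 0.001], [0.0, 0.001, -1.0]]
wrist_force: [1.1, -0.1, -0.1]
finger_gap: 85.3
finger_force: 0.0
```

>>> arm_command --steps '[[-1,[0,0,0],0],[-1,[0,0,0],0],[-1,[0,0,0],0]]'

```text
time: 3.9
tool_pos: [479.6, -158.4, 230.9]
ee_rot: [[-0.987, -0.16, -0.001], [-0.16, 0.987, 0.002], [0.0, 0.002, -1.0]]
wrist_force: [0.1, 0.9, 0.3]
finger_gap: 85.7
finger_force: 0.0
```

```bash
python3 - <<'E'
from h import *
d=grab('wrist'); p=d['pixels'][:,:,::-1].copy(); s=r.read_state(); print(s['tool_pos'],s['ee_rot'][:,0],s['joints'],s['time'])
cv2.imwrite('pics/w2.png',p)
X=cloud(d); P=X.reshape(-1,3); P=P[~np.isnan(P[:,0])]
g=(P[:,0]>480)&(P[:,0]<640)&(P[:,1]<-120)&(P[:,1]>-235)&(P[:,2]<80)
T=P[g&(P[:,2]>40)]; ang=8.6
from scipy.optimize import least_squares
def res(q): # axis: y=q0+q1*(x-550), z=48+... radius 25
    l=(T[:,1]-q[0]-q[1]*(T[:,0]-550))/np.hypot(1,q[1]); return np.hypot(l,T[:,2]-q[2])-25
o=least_squares(res,[-180,.15,48],loss='soft_l1'); print('axis y@550,ang,z',o.x[0],np.degrees(np.arctan(o.x[1])),o.x[2],np.abs(o.fun).mean())
u=np.array([1,o.x[1]])/np.hypot(1,o.x[1]); al=(T[:,:2]-[550,o.x[0]])@u; print('ext',np.percentile(al,[.2,1,50,99,99.8]),len(T))
E
```

```text
[ 479.66625358 -158.20210181  230.97123278] [-9.86967147e-01 -1.60921738e-01  2.14660343e-04] [ -3.54014607  13.00365863  24.26228723  94.16442249  -5.59854977
  74.07702775 120.97562299] 3.95
axis y@550,ang,z -183.10785568795268 8.642696619869998 49.07004130342288 1.1838686116147634
ext [-46.99697217 -46.82684081  -4.38822317  51.92908414  52.94985964] 3501
```

View pics/w2.png

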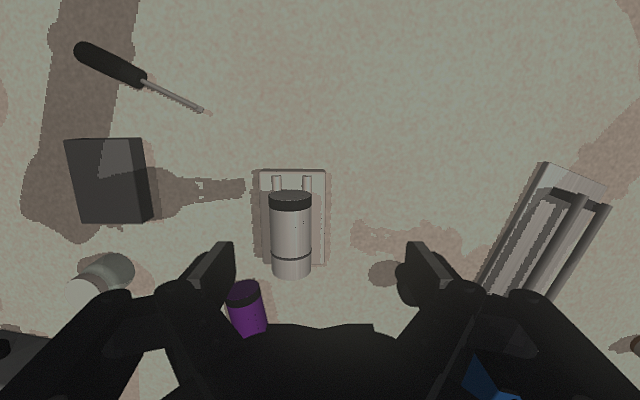

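The wrist view shows the tube at (290,235) on the saddle, with its cap up and nearest the robot. The purple decoy at (247,305) is clear of the fingers. The fit gives a tube centre of (553,-183), angle 8.6° and axis height 49, which agrees with the stated 48. Now I'll grasp.

>>> arm_command --steps '[[-1,[-0.86,-0.44,0],0.1],[-1,[-0.86,-0.44,0],0],[-1,[-0.86,-0.44,0],0],[-1,[-0.86,-0.44,0],0],[-1,[0,0,1],0]]'

```text
time: 4.37
tool_pos: [558.8, -184.5, 214.3]
ee_rot: [[-0.988, -0.151, 0.01], [-0.151, 0.988, -0.003], [-0.01, -0.004, -1.0]]
wrist_force: [1.6, 0.4, 0.6]
finger_gap: 85.4
finger_force: 0.0
```

>>> arm_command --steps '[[-1,[0,0,1],0],[-1,[0,0,1],0],[-1,[0,0,1],0],[-1,[0,0,1],0],[-1,[0,0,1],0]]'

```text
time: 4.78
tool_pos: [553.1, -182.4, 110.2]
ee_rot: [[-0.989, -0.151, 0.0], [-0.151, 0.989, 0.002], [-0.0, 0.002, -1.0]]
wrist_force: [-0.1, -0.4, -0.4]
finger_gap: 85.3
finger_force: 0.0
```

>>> arm_command --steps '[[-1,[0,0,0.5],0],[-1,[0,0,0],0],[-1,[0,0,0],0]]'

```text
time: 5.03
tool_pos: [552.9, -183.7, 101.3]
ee_rot: [[-0.989, -0.149, -0.001], [-0.149, 0.989, 0.001], [0.0, 0.001, -1.0]]
wrist_force: [1.0, 0.0, -0.1]
finger_gap: 85.6
finger_force: 0.0
```

>>> arm_command --steps '[[-1,[0,0,0.8],0],[-1,[0,0,0.8],0],[-1,[0,0,0.8],0],[-1,[0,0,0.7],0],[-1,[0,0,0.4],0]]'

```text
time: 5.45
tool_pos: [553.4, -184.6, 31.5]
ee_rot: [[-0.989, -0.148, 0.001], [-0.148, 0.989, 0.0], [-0.001, -0.0, -1.0]]
wrist_force: [-0.9, 0.3, 0.5]
finger_gap: 85.8
finger_force: 0.0
```

>>> arm_command --steps '[[0,[0,0,0],0],[0.3,[0,0,0],0],[1,[0,0,0],0],[1,[0,0,0],0],[1,[0,0,0],0]]' --grip_force 35

```text
time: 5.87
tool_pos: [553.8, -183.1, 33.3]
ee_rot: [[-0.989, -0.149, 0.002], [-0.149, 0.989, 0.002], [-0.002, 0.002, -1.0]]
wrist_force: [-3.0, 2.1, 6.5]
finger_gap: 49.9
finger_force: 35.9
```

>>> arm_command --steps '[[1,[0,0,0],0],[1,[0,0,0],0],[1,[0,0,0],0]]'

```text
time: 6.12
tool_pos: [553.8, -183.2, 33.3]
ee_rot: [[-0.989, -0.149, 0.002], [-0.149, 0.989, 0.002], [-0.002, 0.002, -1.0]]
wrist_force: [-2.3, 3.4, 5.6]
finger_gap: 49.8
finger_force: 35.9
```

>>> arm_command --steps '[[1,[0,0,-0.3],0],[1,[0,0,-0.7],0],[1,[0,0,-1],0],[1,[0,0,-1],0],[1,[0,0,-1],0]]'

```text
time: 6.53
tool_pos: [552.6, -185.7, 112.6]
ee_rot: [[-0.989, -0.147, 0.0], [-0.147, 0.989, -0.001], [-0.0, -0.001, -1.0]]
wrist_force: [0.5, 0.6, -2.2]
finger_gap: 49.5
finger_force: 36.8
```

>>> arm_command --steps '[[1,[0,0,-1],0],[1,[0,0,-1],0],[1,[0,0,-1],0],[1,[0,0,-0.7],0],[1,[0,0,-0.3],0]]'

```text
time: 6.95
tool_pos: [554.0, -186.3, 194.6]
ee_rot: [[-0.989, -0.147, 0.005], [-0.147, 0.989, -0.002], [-0.005, -0.003, -1.0]]
wrist_force: [0.0, -0.5, -2.0]
finger_gap: 49.5
finger_force: 36.8
```

>>> arm_command --steps '[[1,[0,0,0],0.8],[1,[0,0,0],0.8],[1,[0,0,0],0.8],[1,[0,0,0],0.73],[1,[0,0,0],0]]'

```text
time: 7.37
tool_pos: [552.3, -185.2, 190.8]
ee_rot: [[-0.984, 0.18, -0.001], [0.18, 0.984, -0.0], [0.001, -0.001, -1.0]]
wrist_force: [-0.0, 0.7, -2.5]
finger_gap: 49.8
finger_force: 36.8
```

```bash
python3 - <<'E'
from h import *
s=r.read_state(); R=s['ee_rot']; p=np.array(s['tool_pos']); print(p,np.degrees(np.arctan2(R[1,0],R[0,0])),s['wrist_force'],s['finger_gap'],s['joints'],s['time'])
print((R.T@(np.array([538.6,164.7,p[2]])-p)/20).round(2))
d=grab('wrist'); cv2.imwrite('pics/w3.png',d['pixels'][:,:,::-1])
E
```

```text
[ 552.2548479  -185.18163841  190.823636  ] 169.6107051130228 [-0.03363656  0.74198359 -2.48879762] 49.762742315120384 [ -2.91442859  24.47066664  28.06161151  85.87444099 -11.73220671
  72.63410107 106.134224  ] 7.3667
[ 3.830e+00  1.708e+01 -1.000e-02]
```

View pics/w3.png

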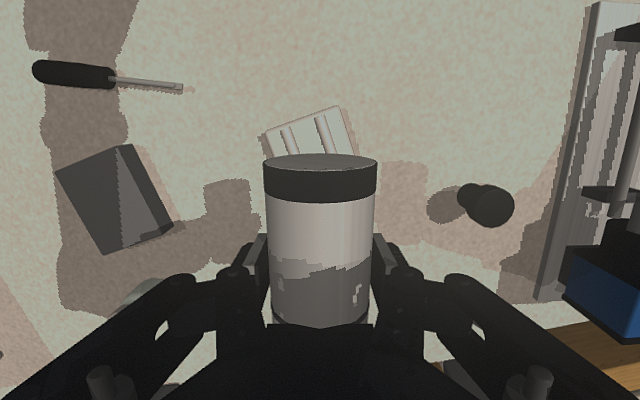

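The wrist view shows the tube held between the pads at (320,240), cap towards the robot. I'll check its pose in the tool from depth.

```bash
python3 - <<'E'
from h import *
from scipy.optimize import least_squares
d=load('wrist'); s=r.read_state(); R=s['ee_rot']; p=np.array(s['tool_pos'])
X=cloud(d)[165:320,262:380].reshape(-1,3); X=X[~np.isnan(X[:,0])]
Q=(X-p)@R  # tool frame
Q=Q[(abs(Q[:,1])<26)&(abs(Q[:,2]+19)<40)]
T=Q[(Q[:,0]<46)&(Q[:,0]>-45)&(Q[:,2]<-25)]
f=lambda q:np.hypot(T[:,1]-q[0]-q[1]*T[:,0],T[:,2]-q[2]-q[3]*T[:,0])-25
o=least_squares(f,[0,0,-19,0],loss='soft_l1'); print('y0,yaw,z0,pitch(deg)',o.x*[1,57.3,1,57.3],np.abs(o.fun).mean(),len(T)); print('x max',np.percentile(Q[:,0],[0.5,50,90,99,99.8]))
E
```

```text
y0,yaw,z0,pitch(deg) [ -0.28355793   0.16026984 -15.67956459  -0.41562182] 0.5529311708496784 14842
x max [-20.83774974  19.37561715  45.58041529  50.03132696  50.18667212]
```

>>> arm_command --steps '[[1,[0.2,0.5,0],0],[1,[0.2,0.95,0],0],[1,[0.2,0.95,0],0],[1,[0.2,0.95,0],0],[1,[0.2,0.95,0],0]]'

```text
time: 7.83
tool_pos: [548.0, -94.9, 191.2]
ee_rot: [[-0.984, 0.177, -0.0], [0.177, 0.984, 0.001], [0.0, 0.001, -1.0]]
wrist_force: [0.3, 0.1, -1.8]
finger_gap: 49.8
finger_force: 36.8
```

>>> arm_command --steps '[[1,[0.2,0.95,0],0],[1,[0.2,0.95,0],0],[1,[0.2,0.95,0],0],[1,[0.2,0.95,0],0],[1,[0.2,0.95,0],0]]'

```text
time: 8.25
tool_pos: [545.1, 2.1, 191.3]
ee_rot: [[-0.984, 0.176, -0.0], [0.176, 0.984, 0.001], [0.0, 0.0, -1.0]]
wrist_force: [0.8, -0.3, -1.3]
finger_gap: 49.7
finger_force: 36.8
```

>>> arm_command --steps '[[1,[0.2,0.95,0],0],[1,[0.2,0.95,0],0],[1,[0.2,0.95,0],0],[1,[0.2,0.95,0],0],[1,[0.2,0.95,0],0]]'

```text
time: 8.67
tool_pos: [542.2, 99.1, 191.3]
ee_rot: [[-0.984, 0.177, -0.0], [0.177, 0.984, 0.0], [0.0, 0.0, -1.0]]
wrist_force: [0.1, -0.1, -1.8]
finger_gap: 49.5
finger_force: 36.8
```

>>> arm_command --steps '[[1,[0.2,0.95,0],0],[1,[0.2,0.95,0],0],[1,[0.2,0.5,0],0],[1,[0.2,0.3,0],0],[1,[0,0,0],0]]'

```text
time: 9.08
tool_pos: [535.6, 155.5, 191.1]
ee_rot: [[-0.985, 0.175, -0.001], [0.175, 0.985, 0.001], [0.001, 0.001, -1.0]]
wrist_force: [0.4, 0.5, -2.2]
finger_gap: 49.4
finger_force: 36.9
```

```bash
python3 - <<'E'
from h import *
s=r.read_state(); R=s['ee_rot']; p=np.array(s['tool_pos']); print(p,np.degrees(np.arctan2(R[1,0],R[0,0])),s['wrist_force'],s['finger_gap'],s['time'])
print((R.T@(np.array([538.6,164.7,61.5])-p)).round(2))
d=grab('wrist'); 
a=grab('side'); p1=cv2.resize(a['pixels'][180:320,190:390,::-1],(800,560),interpolation=cv2.INTER_CUBIC); cv2.imwrite('pics/s4.png',p1)
E
```

```text
[535.62629273 155.45757871 191.09575851] 169.9339756764798 [ 0.40853161  0.50460753 -2.16966844] 49.35471481693863 9.0833
[ -1.5    9.54 129.6 ]
```

View pics/s4.png

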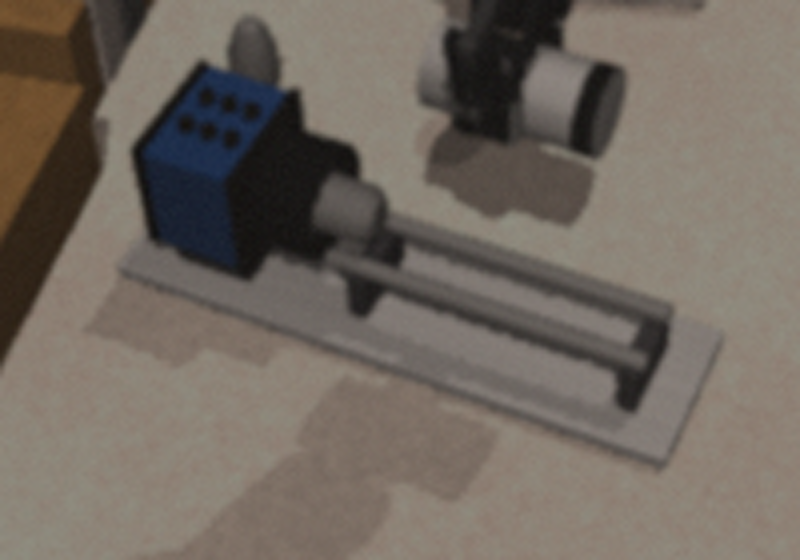

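The side crop shows the tube held above the rods, with its open end on the camera side. I'll lower it.

>>> arm_command --steps '[[1,[-0.07,0.48,0.5],0],[1,[0,0,1],0],[1,[0,0,1],0],[1,[0,0,1],0],[1,[0,0,1],0]]'

```text
time: 9.6
tool_pos: [540.3, 161.6, 99.8]
ee_rot: [[-0.984, 0.18, 0.0], [0.18, 0.984, -0.001], [-0.0, -0.0, -1.0]]
wrist_force: [-0.3, -0.2, -2.0]
finger_gap: 49.5
finger_force: 36.9
```

>>> arm_command --steps '[[1,[0,0,0.7],0],[1,[0,0,0.5],0],[1,[0,0,0.25],0],[1,[0,0,0],0],[1,[0,0,0],0]]'

```text
time: 10.02
tool_pos: [540.6, 162.4, 72.6]
ee_rot: [[-0.984, 0.179, 0.001], [0.179, 0.984, 0.0], [-0.001, 0.0, -1.0]]
wrist_force: [0.3, 0.6, -1.4]
finger_gap: 49.4
finger_force: 36.9
```

```bash
python3 - <<'E'
from h import *
s=r.read_state(); R=s['ee_rot']; p=np.array(s['tool_pos']); print(p,np.degrees(np.arctan2(R[1,0],R[0,0])),s['wrist_force'],s['moment'],s['time'])
print((R.T@(np.array([538.6,164.7,59.5])-p)).round(2))
E
```

```text
[540.58742986 162.37561112  72.6282717 ] 169.67983209851573 [ 0.31328959  0.57236737 -1.40520064] [-0.03363912 -0.03566507  0.02841251] 10.0167
[ 2.38  1.93 13.13]
```

>>> arm_command --steps '[[1,[0.1,0.1,0.2],0],[1,[0,0,0.2],0],[1,[0,0,0.1],0],[1,[0,0,0.05],0],[1,[0,0,0],0]]'

```text
time: 10.43
tool_pos: [538.2, 164.9, 61.2]
ee_rot: [[-0.984, 0.178, -0.0], [0.178, 0.984, -0.0], [0.0, -0.0, -1.0]]
wrist_force: [-0.4, 0.4, -2.1]
finger_gap: 49.8
finger_force: 36.9
```

>>> arm_command --steps '[[1,[0,0,0.05],0],[1,[0,0,0],0],[1,[0,0,0],0]]'

```text
time: 10.68
tool_pos: [538.5, 164.9, 60.4]
ee_rot: [[-0.984, 0.179, 0.0], [0.179, 0.984, 0.0], [-0.0, 0.0, -1.0]]
wrist_force: [1.2, 0.8, -2.1]
finger_gap: 49.6
finger_force: 36.9
```

>>> arm_command --steps '[[1,[0,0,0.05],0],[1,[0,0,0],0],[1,[0,0,0],0]]'

```text
time: 10.93
tool_pos: [538.6, 165.0, 59.4]
ee_rot: [[-0.984, 0.179, 0.001], [0.179, 0.984, 0.0], [-0.0, 0.0, -1.0]]
wrist_force: [0.5, 0.4, -1.5]
finger_gap: 49.9
finger_force: 36.9
```

>>> arm_command --steps '[[1,[0,0,0.05],0],[1,[0,0,0],0],[1,[0,0,0],0]]'

```text
time: 11.18
tool_pos: [538.7, 165.1, 59.1]
ee_rot: [[-0.984, 0.178, 0.001], [0.178, 0.984, 0.001], [-0.001, 0.001, -1.0]]
wrist_force: [-1.1, -0.8, 4.6]
finger_gap: 49.5
finger_force: 37.4
```

Contact with the rods is at the expected height, with almost no side force. I'll release and rise.

>>> arm_command --steps '[[0.1,[0,0,-0.02],0],[-0.3,[0,0,0],0],[-1,[0,0,0],0],[-1,[0,0,0],0],[-1,[0,0,0],0]]'

```text
time: 11.6
tool_pos: [538.3, 164.8, 58.4]
ee_rot: [[-0.984, 0.179, -0.0], [0.179, 0.984, -0.0], [0.0, -0.0, -1.0]]
wrist_force: [-0.5, 0.4, -0.6]
finger_gap: 85.2
finger_force: 0.0
```

>>> arm_command --steps '[[-1,[0,0,-0.2],0],[-1,[0,0,-0.4],0],[-1,[0,0,-0.8],0],[-1,[0,0,-1],0],[-1,[0,0,-1],0]]'

```text
time: 12.02
tool_pos: [538.2, 164.7, 127.8]
ee_rot: [[-0.984, 0.179, -0.0], [0.179, 0.984, -0.0], [0.0, -0.0, -1.0]]
wrist_force: [0.6, 0.2, 0.5]
finger_gap: 85.5
finger_force: 0.0
```

>>> arm_command --steps '[[-1,[0,0,-1],0],[-1,[0,0,-0.5],0],[-1,[0,0,0],0],[-1,[0,0,0],0]]'

```text
time: 12.35
tool_pos: [538.6, 165.0, 157.1]
ee_rot: [[-0.984, 0.179, 0.001], [0.179, 0.984, 0.001], [-0.001, 0.001, -1.0]]
wrist_force: [-0.9, -0.6, -0.7]
finger_gap: 85.4
finger_force: 0.0
```

```bash
python3 - <<'E'
from h import *
from scipy.optimize import least_squares
s=r.read_state(); R=s['ee_rot']; p=np.array(s['tool_pos']); print(p,s['wrist_force'],s['time'])
u=np.array([.9842,-.1771]); n=np.array([.1771,.9842]); O=np.array([577.9,157.6])
for nm in('wrist','top'):
    d=grab(nm); P=cloud(d).reshape(-1,3); P=P[~np.isnan(P[:,0])]; J=np.c_[(P[:,:2]-O)@u,(P[:,:2]-O)@n,P[:,2]]
    T=J[(J[:,0]>-86)&(J[:,0]<5)&(abs(J[:,1])<24)&(J[:,2]>76)&(J[:,2]<106)]
    f=lambda q:np.hypot(T[:,1]-q[0]-q[1]*(T[:,0]+40),T[:,2]-q[2]-q[3]*(T[:,0]+40))-25
    o=least_squares(f,[0,0,75,0],loss='soft_l1'); print(nm,'y,yaw,z,pitch',o.x*[1,57.3,1,57.3],len(T),np.abs(o.fun).mean())
    k=(abs(J[:,1])<20)&(J[:,2]>85)&(J[:,2]<106)&(J[:,0]<30); print('x ext',np.percentile(J[k,0],[.2,1,99,99.8]) )
    k=(abs(J[:,1])<8)&(J[:,2]>84)&(J[:,2]<106)
    h=[(int(q),round(float(np.median(J[k&(abs(J[:,0]-q)<2),2])))for q in range(-98,80,4) if (k&(abs(J[:,0]-q)<2)).any()]; print(h)
E
```

```text
File "<stdin>", line 12
    h=[(int(q),round(float(np.median(J[k&(abs(J[:,0]-q)<2),2])))for q in range(-98,80,4) if (k&(abs(J[:,0]-q)<2)).any()]; print(h)
                                                                                                                       ^
SyntaxError: closing parenthesis ']' does not match opening parenthesis '('
```

```bash
cat > chk.py <<'E'
from h import *
from scipy.optimize import least_squares
s=r.read_state(); R=s['ee_rot']; p=np.array(s['tool_pos']); print(p,s['wrist_force'],s['time'])
u=np.array([.9842,-.1771]); n=np.array([.1771,.9842]); O=np.array([577.9,157.6])
for nm in('wrist','top'):
    d=grab(nm); P=cloud(d).reshape(-1,3); P=P[~np.isnan(P[:,0])]; J=np.c_[(P[:,:2]-O)@u,(P[:,:2]-O)@n,P[:,2]]
    T=J[(J[:,0]>-86)&(J[:,0]<5)&(abs(J[:,1])<24)&(J[:,2]>76)&(J[:,2]<106)]
    if len(T)>50:
        f=lambda q:np.hypot(T[:,1]-q[0]-q[1]*(T[:,0]+40),T[:,2]-q[2]-q[3]*(T[:,0]+40))-25
        o=least_squares(f,[0,0,75,0],loss='soft_l1'); print(nm,'y,yaw,z,pitch',np.round(o.x*[1,57.3,1,57.3],1),len(T))
    k=(abs(J[:,1])<8)&(J[:,2]>80)&(J[:,2]<120)
    for q in range(-98,90,4):
        kk=k&(abs(J[:,0]-q)<2)
        if kk.any(): print(q,round(float(np.median(J[kk,2]))),end='; ')
    print()
cv2.imwrite('pics/top5.png',cv2.resize(d['pixels'][120:280,200:320,::-1],(450,600),interpolation=cv2.INTER_CUBIC))
E
python3 chk.py
```

```text
[538.55411796 165.01016506 157.05833975] [-0.87991545 -0.57379674 -0.6891868 ] 12.35
wrist y,yaw,z,pitch [ 0.1 -0.1 75.  -0.6] 6824
-90 98; -86 100; -82 100; -78 100; -74 100; -70 100; -66 100; -62 100; -58 100; -54 100; -50 100; -46 100; -42 99; -38 99; -34 99; -30 99; -26 99; -22 99; -18 100; -14 99; -10 99; -6 99; -2 99; 2 99; 6 99; 10 99; 42 86; 46 87; 50 91; 54 93; 58 93; 62 93; 66 93; 70 93; 
top y,yaw,z,pitch [ 0.7 -1.  74.  -1.3] 316
-90 98; -86 100; -82 99; -78 99; -74 101; -70 100; -66 99; -62 101; -58 98; -54 99; -50 98; -46 99; -38 98; -6 100; -2 97; 2 96; 6 98; 10 99; 42 82; 46 88; 50 91; 54 92; 58 92; 62 92; 66 93; 70 93; 74 97; 78 110; 82 110; 86 109;
```

The tube lies on the rods at y 0, z 75, spanning x −90 to +10, and is released. Next I'll close the fingers and go down behind the cap.

>>> arm_command --steps '[[1,[0.85,0,0],0],[1,[0.85,0,0],0],[1,[0.85,0,0],0],[1,[0.85,0,0],0],[1,[0.85,0,0],0]]' --grip_force 30

```text
time: 12.87
tool_pos: [452.8, 179.7, 155.0]
ee_rot: [[-0.984, 0.179, -0.003], [0.179, 0.984, -0.002], [0.003, -0.002, -1.0]]
wrist_force: [-0.2, 0.1, 0.1]
finger_gap: 25.7
finger_force: 0.0
```

>>> arm_command --steps '[[1,[0,0,0],0],[1,[0,0,1],0],[1,[0,0,1],0],[1,[0,0,1],0],[1,[0,0,0.7],0]]'

```text
time: 13.28
tool_pos: [453.9, 179.1, 80.1]
ee_rot: [[-0.984, 0.179, -0.003], [0.179, 0.984, -0.002], [0.002, -0.002, -1.0]]
wrist_force: [0.2, -0.5, -0.2]
finger_gap: 0.3
finger_force: 0.0
```

>>> arm_command --steps '[[1,[0,0,0.5],0],[1,[0,0,0.3],0],[1,[0,0,0.2],0],[1,[0,0,0],0],[1,[0,0,0],0]]'

```text
time: 13.7
tool_pos: [455.3, 180.2, 63.1]
ee_rot: [[-0.984, 0.179, 0.001], [0.179, 0.984, 0.0], [-0.001, 0.0, -1.0]]
wrist_force: [-0.7, -0.0, -0.3]
finger_gap: 0.0
finger_force: 0.0
```

```bash
cat > st.py <<'E'
from h import *
s=r.read_state(); R=s['ee_rot']; p=np.array(s['tool_pos'])
u=np.array([.9842,-.1771]); n=np.array([.1771,.9842]); O=np.array([577.9,157.6])
f=np.array(s['wrist_force']); print('jig x,y,z',((p[:2]-O)@u).round(1),((p[:2]-O)@n).round(1),p[2].round(1),'ang',np.degrees(np.arctan2(R[1,0],R[0,0])).round(2),'F along,lat,z',(f[:2]@u).round(2),(f[:2]@n).round(2),f[2].round(2),'gap',s['finger_gap'],'t',s['time'])
E
python3 st.py
```

```text
jig x,y,z -124.6 0.5 63.1 ang 169.7 F along,lat,z -0.67 -0.14 -0.26 gap 0.0019090009232480484 t 13.7
```

>>> arm_command --steps '[[1,[-0.2,0,0],0],[1,[-0.2,0,0],0],[1,[-0.2,0,0],0],[1,[-0.2,0,0],0],[1,[-0.2,0,0],0]]'

```text
time: 14.12
tool_pos: [475.3, 176.4, 63.0]
ee_rot: [[-0.984, 0.179, 0.001], [0.179, 0.984, 0.0], [-0.001, 0.0, -1.0]]
wrist_force: [0.5, 0.1, 0.8]
finger_gap: -0.3
finger_force: 0.0
```

>>> arm_command --steps '[[1,[-0.2,0,0],0],[1,[-0.2,0,0],0],[1,[-0.2,0,0],0],[1,[-0.2,0,0],0],[1,[-0.2,0,0],0]]'

```text
time: 14.53
tool_pos: [493.9, 173.0, 62.5]
ee_rot: [[-0.984, 0.178, -0.001], [0.178, 0.984, -0.0], [0.001, -0.0, -1.0]]
wrist_force: [-2.4, 0.5, 0.3]
finger_gap: -0.1
finger_force: 1.0
```

>>> arm_command --steps '[[1,[-0.15,0,0],0],[1,[-0.15,0,0],0],[1,[-0.1,0,0],0],[1,[-0.1,0,0],0],[1,[0,0,0],0]]'

```text
time: 14.95
tool_pos: [504.7, 170.9, 62.7]
ee_rot: [[-0.984, 0.179, 0.001], [0.179, 0.984, -0.0], [-0.001, 0.0, -1.0]]
wrist_force: [0.4, -0.5, 0.1]
finger_gap: 0.6
finger_force: 0.1
```

```bash
python3 st.py; python3 chk.py | tail -2
```

```text
jig x,y,z -74.4 0.1 62.7 ang 169.69 F along,lat,z 0.43 -0.4 0.08 gap 0.6014377859312551 t 14.95
top y,yaw,z,pitch [ 0.9 -0.  75.1 -1.8] 284
-38 99; -34 100; -30 100; -26 99; -22 100; -18 97; -14 100; -10 99; -6 100; -2 99; 2 97; 6 99; 10 98; 14 99; 18 100; 22 99; 26 99; 30 98; 34 97; 42 83; 46 87; 50 92; 54 91; 58 93; 62 92; 66 92; 70 93; 74 99; 78 109; 82 112; 86 110;
```

View pics/top5.png

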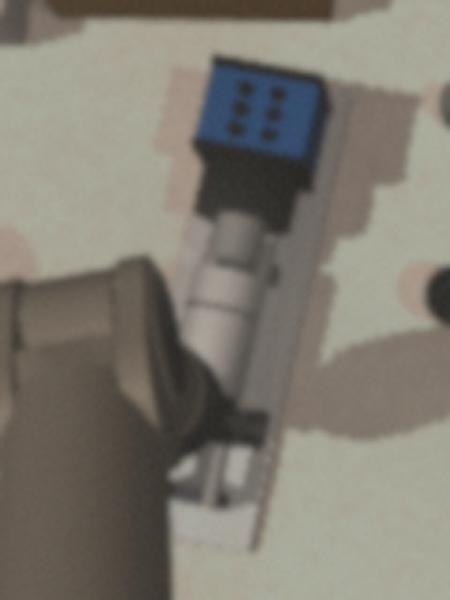

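The top crop shows the tube on the rods, with its mouth at (225,265) just short of the spigot and aligned with it. I'll push on slowly.

>>> arm_command --steps '[[1,[-0.075,0,0],0],[1,[-0.075,0,0],0],[1,[-0.075,0,0],0],[1,[-0.075,0,0],0],[1,[-0.075,0,0],0]]'

```text
time: 15.47
tool_pos: [511.0, 169.9, 62.7]
ee_rot: [[-0.984, 0.178, -0.001], [0.178, 0.984, 0.0], [0.001, -0.0, -1.0]]
wrist_force: [-2.9, -0.1, 3.7]
finger_gap: -0.0
finger_force: 1.7
```

>>> arm_command --steps '[[1,[-0.075,0,0],0],[1,[-0.075,0,0],0],[1,[-0.075,0,0],0],[1,[-0.075,0,0],0],[1,[0,0,0],0]]'

```text
time: 15.88
tool_pos: [517.8, 168.6, 62.7]
ee_rot: [[-0.984, 0.179, 0.001], [0.179, 0.984, -0.0], [-0.001, 0.0, -1.0]]
wrist_force: [-2.7, 0.5, 2.8]
finger_gap: -0.0
finger_force: 1.3
```

```bash
python3 st.py
```

```text
jig x,y,z -61.1 0.2 62.7 ang 169.7 F along,lat,z -2.75 0.02 2.8 gap -0.01739657005880668 t 15.8833
```

>>> arm_command --steps '[[1,[-0.075,0,-0.02],0],[1,[-0.075,0,0],0],[1,[-0.075,0,0],0],[1,[-0.075,0,0],0],[1,[-0.075,0,0],0]]'

```text
time: 16.3
tool_pos: [525.0, 167.3, 63.0]
ee_rot: [[-0.984, 0.179, 0.0], [0.179, 0.984, -0.0], [-0.0, 0.0, -1.0]]
wrist_force: [-2.2, 0.3, -0.3]
finger_gap: 0.1
finger_force: 0.5
```

>>> arm_command --steps '[[1,[-0.075,0,0],0],[1,[-0.075,0,0],0],[1,[-0.075,0,0],0],[1,[-0.075,0,0],0],[1,[-0.075,0,0],0]]'

```text
time: 16.72
tool_pos: [532.1, 166.0, 63.1]
ee_rot: [[-0.984, 0.179, 0.0], [0.179, 0.984, 0.0], [-0.0, 0.0, -1.0]]
wrist_force: [-1.2, 0.2, -0.0]
finger_gap: -0.0
finger_force: 0.5
```

>>> arm_command --steps '[[1,[-0.075,0,0],0],[1,[-0.075,0,0],0],[1,[-0.075,0,0],0],[1,[-0.075,0,0],0],[1,[0,0,0],0]]'

```text
time: 17.13
tool_pos: [538.4, 164.8, 63.2]
ee_rot: [[-0.984, 0.179, 0.001], [0.179, 0.984, -0.0], [-0.001, 0.0, -1.0]]
wrist_force: [0.1, 0.2, -1.3]
finger_gap: -0.1
finger_force: 0.2
```

```bash
python3 st.py
```

```text
jig x,y,z -40.2 0.1 63.2 ang 169.7 F along,lat,z 0.1 0.2 -1.3 gap -0.09809028616074357 t 17.1333
```

>>> arm_command --steps '[[1,[-0.05,0,0],0],[1,[-0.05,0,0],0],[1,[-0.05,0,0],0],[1,[-0.05,0,0],0],[1,[-0.05,0,0],0]]'

```text
time: 17.55
tool_pos: [542.7, 164.1, 63.1]
ee_rot: [[-0.984, 0.179, -0.0], [0.179, 0.984, 0.0], [0.0, -0.0, -1.0]]
wrist_force: [-1.5, -0.3, 0.7]
finger_gap: -0.2
finger_force: 1.2
```

>>> arm_command --steps '[[1,[-0.05,0,0],0],[1,[-0.05,0,0],0],[1,[-0.05,0,0],0],[1,[-0.05,0,0],0],[1,[-0.05,0,0],0]]'

```text
time: 17.97
tool_pos: [547.7, 163.2, 63.1]
ee_rot: [[-0.984, 0.179, -0.0], [0.179, 0.984, 0.0], [0.0, -0.0, -1.0]]
wrist_force: [-2.9, -0.4, 0.7]
finger_gap: 0.2
finger_force: 1.4
```

>>> arm_command --steps '[[1,[-0.05,0,0],0],[1,[-0.05,0,0],0],[1,[-0.05,0,0],0],[1,[-0.05,0,0],0],[1,[0,0,0],0]]'

```text
time: 18.38
tool_pos: [552.0, 162.4, 63.1]
ee_rot: [[-0.984, 0.179, 0.001], [0.179, 0.984, 0.0], [-0.001, 0.0, -1.0]]
wrist_force: [-1.8, 0.5, 1.0]
finger_gap: 0.3
finger_force: 1.1
```

```bash
python3 st.py
```

```text
jig x,y,z -26.3 0.2 63.1 ang 169.7 F along,lat,z -1.89 0.12 1.03 gap 0.2854185683260888 t 18.3833
```

>>> arm_command --steps '[[1,[-0.05,0,0],0],[1,[-0.05,0,0],0],[1,[-0.05,0,0],0],[1,[-0.05,0,0],0],[1,[0,0,0],0]]'

```text
time: 18.8
tool_pos: [554.8, 161.9, 63.1]
ee_rot: [[-0.984, 0.178, -0.002], [0.178, 0.984, 0.0], [0.002, -0.0, -1.0]]
wrist_force: [-4.4, -0.5, 2.3]
finger_gap: -0.2
finger_force: 2.5
```

>>> arm_command --steps '[[1,[-0.05,0,0],0],[1,[-0.05,0,0],0],[1,[0,0,0],0]]'

```text
time: 19.05
tool_pos: [555.6, 161.8, 63.0]
ee_rot: [[-0.984, 0.178, -0.004], [0.178, 0.984, 0.0], [0.004, -0.0, -1.0]]
wrist_force: [-7.3, 0.7, 5.9]
finger_gap: 0.2
finger_force: 3.5
```

>>> arm_command --steps '[[1,[-0.05,0,0],0],[1,[-0.05,0,0],0],[1,[0,0,0],0]]'

```text
time: 19.3
tool_pos: [556.6, 161.6, 62.9]
ee_rot: [[-0.984, 0.178, -0.006], [0.178, 0.984, 0.0], [0.006, -0.001, -1.0]]
wrist_force: [-8.5, 0.4, 5.9]
finger_gap: -0.0
finger_force: 4.4
```

```bash
python3 st.py
```

```text
jig x,y,z -21.6 0.2 62.9 ang 169.75 F along,lat,z -8.43 -1.1 5.92 gap -0.024855881771460534 t 19.3
```

>>> arm_command --steps '[[1,[-0.02,0,-0.02],0],[1,[-0.02,0,0],0],[1,[0,0,0],0]]'

```text
time: 19.55
tool_pos: [557.3, 161.5, 62.9]
ee_rot: [[-0.984, 0.178, -0.007], [0.178, 0.984, 0.0], [0.006, -0.001, -1.0]]
wrist_force: [-9.1, 0.8, 4.3]
finger_gap: 0.1
finger_force: 4.2
```

```bash
python3 st.py
```

```text
jig x,y,z -21.0 0.2 62.9 ang 169.75 F along,lat,z -9.1 -0.81 4.32 gap 0.061213215489350846 t 19.55
```

>>> arm_command --steps '[[1,[0,0,0],0],[1,[0,0,0],0],[1,[0,0,0],0],[1,[0,0,0],0],[1,[0,0,0],0]]'

```text
time: 19.97
tool_pos: [557.3, 161.5, 63.0]
ee_rot: [[-0.984, 0.178, -0.006], [0.178, 0.984, 0.0], [0.006, -0.001, -1.0]]
wrist_force: [-8.7, 0.3, 4.7]
finger_gap: 0.1
finger_force: 4.1
```

>>> arm_command --steps '[[1,[0,0,0],0],[1,[0,0,0],0],[1,[0,0,0],0],[1,[0,0,0],0],[1,[0,0,0],0]]'

```text
time: 20.38
tool_pos: [557.2, 161.5, 63.0]
ee_rot: [[-0.984, 0.178, -0.006], [0.178, 0.984, 0.0], [0.006, -0.001, -1.0]]
wrist_force: [-8.4, 1.3, 5.2]
finger_gap: 0.0
finger_force: 4.1
```

>>> arm_command --steps '[[1,[0,0,0],0],[1,[0,0,0],0],[1,[0,0,0],0],[1,[0,0,0],0],[1,[0,0,0],0]]'

```text
time: 20.8
tool_pos: [557.3, 161.5, 63.0]
ee_rot: [[-0.984, 0.178, -0.006], [0.178, 0.984, 0.0], [0.006, -0.001, -1.0]]
wrist_force: [-8.4, 0.9, 5.5]
finger_gap: 0.2
finger_force: 4.1
```

```bash
python3 st.py; python3 chk.py | tail -2
```

```text
jig x,y,z -21.0 0.2 63.0 ang 169.75 F along,lat,z -8.44 -0.6 5.53 gap 0.24072456693829478 t 20.8
-34 108; -30 99; -26 102; -22 110; -18 110; -14 112; -10 101; -6 100; -2 101; 2 100; 
22 94; 26 99; 30 98; 34 102; 38 98; 42 99; 46 99; 50 98; 54 99; 58 99; 62 98; 66 100; 70 98; 74 106; 78 110; 82 110; 86 108;
```

By the spring rate, the net seat force is probably 4–5 N once rod friction is taken off. I'll press a little further and hold again.

>>> arm_command --steps '[[1,[-0.05,0,-0.03],0],[1,[-0.05,0,-0.02],0],[1,[0,0,0],0],[1,[0,0,0],0]]'

```text
time: 21.23
tool_pos: [559.4, 161.1, 63.1]
ee_rot: [[-0.984, 0.178, -0.006], [0.178, 0.984, -0.0], [0.006, -0.001, -1.0]]
wrist_force: [-6.6, 0.8, -0.1]
finger_gap: 0.4
finger_force: 3.1
```

```bash
python3 st.py
```

```text
jig x,y,z -18.8 0.2 63.1 ang 169.75 F along,lat,z -6.64 -0.36 -0.07 gap 0.3603242323132473 t 21.2333
```

>>> arm_command --steps '[[1,[-0.05,0,0],0],[1,[-0.05,0,-0.02],0],[1,[0,0,0],0],[1,[0,0,0],0]]'

```text
time: 21.57
tool_pos: [560.5, 160.9, 63.1]
ee_rot: [[-0.984, 0.178, -0.008], [0.178, 0.984, -0.0], [0.008, -0.002, -1.0]]
wrist_force: [-6.9, 1.5, -0.1]
finger_gap: 0.1
finger_force: 3.6
```

```bash
python3 st.py
```

```text
jig x,y,z -17.7 0.2 63.1 ang 169.76 F along,lat,z -7.01 0.25 -0.13 gap 0.11497657335442812 t 21.5667
```

>>> arm_command --steps '[[1,[-0.05,0,0],0],[1,[-0.05,0,0],0],[1,[0,0,0],0],[1,[0,0,0],0]]'

```text
time: 21.9
tool_pos: [561.5, 160.7, 63.1]
ee_rot: [[-0.984, 0.177, -0.01], [0.177, 0.984, 0.0], [0.01, -0.002, -1.0]]
wrist_force: [-9.0, 1.3, 1.8]
finger_gap: -0.2
finger_force: 4.7
```

>>> arm_command --steps '[[1,[0,0,0],0],[1,[0,0,0],0],[1,[0,0,0],0],[1,[0,0,0],0],[1,[0,0,0],0]]'

```text
time: 22.32
tool_pos: [561.5, 160.7, 63.1]
ee_rot: [[-0.984, 0.177, -0.01], [0.178, 0.984, 0.0], [0.01, -0.002, -1.0]]
wrist_force: [-8.1, 1.0, 1.8]
finger_gap: -0.0
finger_force: 4.6
```

>>> arm_command --steps '[[1,[0,0,0],0],[1,[0,0,0],0],[1,[0,0,0],0],[1,[0,0,0],0],[1,[0,0,0],0]]'

```text
time: 22.73
tool_pos: [561.5, 160.7, 63.1]
ee_rot: [[-0.984, 0.177, -0.01], [0.177, 0.984, 0.0], [0.01, -0.002, -1.0]]
wrist_force: [-8.9, 0.6, 2.1]
finger_gap: -0.0
finger_force: 4.6
```

>>> arm_command --steps '[[1,[0,0,0],0],[1,[0,0,0],0],[1,[0,0,0],0]]'

```text
time: 22.98
tool_pos: [561.5, 160.7, 63.1]
ee_rot: [[-0.984, 0.177, -0.01], [0.177, 0.984, 0.0], [0.01, -0.002, -1.0]]
wrist_force: [-9.6, 1.0, 2.0]
finger_gap: -0.1
finger_force: 4.6
```

```bash
python3 st.py
```

```text
jig x,y,z -16.7 0.1 63.1 ang 169.78 F along,lat,z -9.64 -0.68 2.02 gap -0.114434359653938 t 22.9833
```

Held at about 8–9 N for over a second, and the force rose like a spring. Now withdrawing slowly.

>>> arm_command --steps '[[1,[0.03,0,0],0],[1,[0.03,0,0],0],[1,[0.03,0,0],0],[1,[0.03,0,0],0],[1,[0.03,0,0],0]]'

```text
time: 23.4
tool_pos: [560.5, 160.9, 63.1]
ee_rot: [[-0.984, 0.178, -0.006], [0.178, 0.984, -0.0], [0.006, -0.001, -1.0]]
wrist_force: [-4.2, 0.7, -2.3]
finger_gap: -0.2
finger_force: 2.5
```

>>> arm_command --steps '[[1,[0.03,0,0],0],[1,[0.03,0,0],0],[1,[0.03,0,0],0],[1,[0.03,0,0],0],[1,[0.03,0,0],0]]'

```text
time: 23.82
tool_pos: [558.7, 161.1, 63.7]
ee_rot: [[-0.984, 0.178, -0.003], [0.178, 0.984, -0.0], [0.003, -0.001, -1.0]]
wrist_force: [-4.8, 1.2, -2.6]
finger_gap: -0.4
finger_force: 2.4
```

>>> arm_command --steps '[[1,[0.03,0,0],0],[1,[0.03,0,0],0],[1,[0.03,0,0],0],[1,[0.03,0,0],0],[1,[0.03,0,0],0]]'

```text
time: 24.23
tool_pos: [557.6, 161.4, 65.0]
ee_rot: [[-0.984, 0.179, 0.001], [0.179, 0.984, 0.0], [-0.001, 0.0, -1.0]]
wrist_force: [-4.6, 0.3, -2.2]
finger_gap: 0.1
finger_force: 2.1
```

>>> arm_command --steps '[[1,[0.03,0,0],0],[1,[0.03,0,0],0],[1,[0.03,0,0],0],[1,[0.03,0,0],0],[1,[0.03,0,0],0]]'

```text
time: 24.65
tool_pos: [555.7, 161.8, 65.5]
ee_rot: [[-0.984, 0.179, 0.003], [0.179, 0.984, 0.0], [-0.003, 0.001, -1.0]]
wrist_force: [-1.1, -0.8, -0.6]
finger_gap: 0.1
finger_force: 0.8
```

>>> arm_command --steps '[[1,[0.03,0,0],0],[1,[0.03,0,0],0],[1,[0.03,0,0],0],[1,[0.03,0,0],0],[1,[0.03,0,0],0]]'

```text
time: 25.07
tool_pos: [552.4, 162.5, 65.5]
ee_rot: [[-0.984, 0.179, 0.002], [0.179, 0.984, 0.0], [-0.002, 0.001, -1.0]]
wrist_force: [0.2, -0.8, 0.0]
finger_gap: -0.1
finger_force: 0.0
```

```bash
python3 st.py
```

```text
jig x,y,z -25.9 0.3 65.5 ang 169.69 F along,lat,z 0.39 -0.77 0.02 gap -0.10637497963367334 t 25.0667
```

>>> arm_command --steps '[[1,[0.1,0,0],0],[1,[0.3,0,0],0],[1,[0.5,0,0],0],[1,[0.6,0,0],0],[1,[0.5,0,0],0]]'

```text
time: 25.48
tool_pos: [510.9, 169.9, 64.8]
ee_rot: [[-0.984, 0.178, -0.001], [0.178, 0.984, 0.0], [0.001, -0.0, -1.0]]
wrist_force: [-0.6, -0.1, 0.2]
finger_gap: -0.3
finger_force: 0.0
```

>>> arm_command --steps '[[1,[0,0,-0.7],0],[1,[0,0,-1],0],[1,[0,0,-1],0],[1,[0,0,-1],0],[1,[0,0,-1],0]]'

```text
time: 25.9
tool_pos: [511.4, 169.8, 159.8]
ee_rot: [[-0.984, 0.178, -0.0], [0.178, 0.984, 0.0], [0.0, 0.0, -1.0]]
wrist_force: [0.2, -0.3, 0.2]
finger_gap: -0.1
finger_force: 0.0
```

>>> arm_command --steps '[[1,[1,0,0],0],[1,[1,0,0],0],[1,[1,0,0],0],[1,[0,0,0],0],[1,[0,0,0],0]]'

```text
time: 26.32
tool_pos: [451.9, 181.0, 159.0]
ee_rot: [[-0.984, 0.177, -0.0], [0.177, 0.984, 0.001], [0.0, 0.001, -1.0]]
wrist_force: [0.6, 0.1, 0.1]
finger_gap: 0.1
finger_force: 0.0
```

```bash
python3 st.py; python3 chk.py; python3 - <<'E'
import sys; from h import *
a=load('top')['pixels'][120:280,200:330,::-1]; b=grab('side')['pixels'][180:320,190:390,::-1]
o=np.zeros((480,790,3),np.uint8); o[:,:390]=cv2.resize(a,(390,480)); o[:280,390:]=cv2.resize(b,(400,280)); cv2.imwrite('pics/end.png',o)
E
```

```text
jig x,y,z -128.1 0.7 159.0 ang 169.83 F along,lat,z 0.53 0.21 0.07 gap 0.05774249012699813 t 26.3167
[451.91883716 180.99243443 159.0190525 ] [0.56149144 0.10929672 0.06565492] 26.3167
wrist y,yaw,z,pitch [-21.6   9.2  26.   77.2] 82
-14 83; -10 83; 
top y,yaw,z,pitch [-0.   1.2 71.9  4.3] 141
-14 93; -10 100; -6 99; -2 98; 2 100; 6 99; 10 98; 14 100; 18 99; 22 99; 26 99; 30 100; 34 99; 38 98; 42 98; 46 100; 50 98; 54 98; 58 98; 62 99; 66 98; 70 98; 74 107; 78 110; 82 109; 86 109;
```

View pics/end.png

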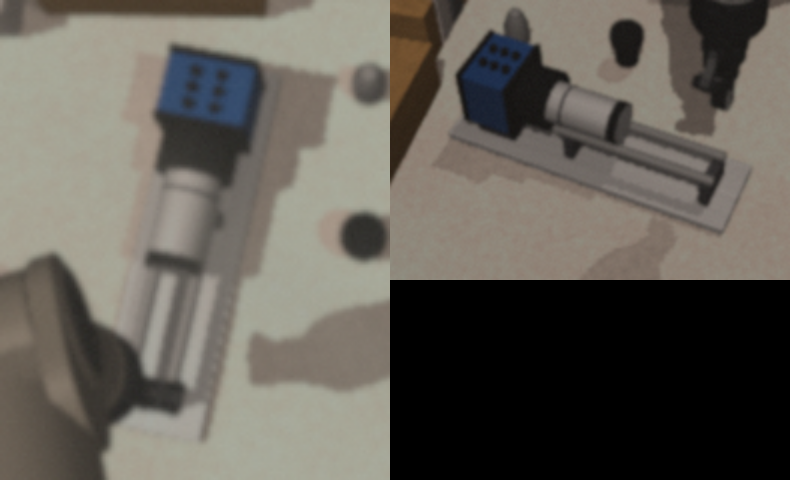

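The tube is in the collar with its cap at x ≈ −14, so its mouth is at about 86 mm. It is level and released, and the arm is clear.

```bash
python3 -c "
from plant import r
print(r.hand_in())"
```

```text
the job is handed in; nothing more can be done
None
```

I handed the job in, but no verdict came back. The tube was laid on the rods and released, then pushed onto the spigot and held against the seat ring for over a second. The wrist force then was 8–10 N, about 7.5 N of it on the ring after estimated rod friction. It stayed in place after a slow withdrawal, with its open end about 11 mm inside the collar.

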